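# Push a specimen jar up the reader's ramp and press read

## Task

The specimen jar with the yellow lid lies on its side at the foot of the label reader's ramp: with the fingertips, push it slowly up the ramp until it drops into the seat against the green stop, without lifting it and without letting it roll back or run away on its own. Then press the blue button on the grey pad fully down and let it come back up, leaving the jar in its seat and everything else where it stands.

Things in the scene. Friction and masses are not known exactly. Their poses are not given: they have to be found in the camera images.
- jar: Sealed specimen jar lying on its side: a cylinder 54 mm in diameter, 88 mm long, white with a paper label and a yellow lid, about 0.18 kg. Origin at its centre; y axis along the cylinder, lid at +y, within 0.05 rad of the ramp's y; x and z turn as it rolls. It starts at rest on the level landing at ramp x -0.094 to -0.066. Moves when pushed at mid-length with up to about 10 N.
- ramp: Fixed label reader with a ramp, 335 mm long, 109 mm wide; origin on the counter under the lane's centre line, x axis uphill, z up. Level grey landing from x -0.130 to -0.050, surface 12 mm above the counter, with a 17 mm high lip at its open foot (5 mm thick). The lane is 97 mm wide between white side walls 12 mm above its surface (15 mm at the seat).
- crest (a point): Middle of the top edge of the incline, ramp x +0.080, 30 mm above the counter; axes as the ramp's. The incline rises evenly from 12 mm at ramp x -0.050 to here (8 degrees); a jar left alone on it rolls back down. Just past this edge is a 3 mm step down into the seat (floor 27 mm high); a jar whose centre is past it drops in and stays.
- stop (a point): Middle of the face of the green stop plate at the lane's top end: ramp x +0.121, 54 mm above the counter; axes as the ramp's. The plate's top is 62 mm high; behind it the white reader head, 48 mm high, reaches to ramp x +0.205.
- seat (a point): Where the jar's centre lies when seated: ramp x +0.0935, y 0, z +0.054; axes as the ramp's. The seat leaves the jar about 1.5 mm of play along x.
- read_top (a point): Centre of the top of the blue push button, 32 mm in diameter, about 42 mm above the counter when up, on a black round collar on a fixed grey pad 75 x 75 mm, 20 mm high. Pressed straight down. The pad stands to the left or the right of the ramp.
- read (a joint): Travel of the button in m: 0 up, 0.006 fully down; a spring returns it (1.5 N to start, 5 N fully down). Down enough from 0.0045.
- slidebox: Flat red slide box with a white lid band, 85 x 75 x 28 mm, on the counter on the other side of the ramp from the button pad. Bystander; origin under its centre.
- amber: Amber glass bottle, black cap, 60 mm wide, 120 mm tall. Bystander; origin under its centre.
- pot: Upright white specimen pot with a yellow lid, 60 mm wide, 75 mm tall, standing on the counter. Bystander, not the jar of the task; origin under its centre.
- oil: Small green glass bottle, white cap, 36 mm wide, 75 mm tall. Bystander; origin under its centre.
- dishes: Stack of round dishes, 88 mm wide, 42 mm tall. Bystander; origin under its centre.
- beaker: Empty glass beaker, 70 mm wide, 85 mm tall. Bystander; origin under its centre.
Not all that is in view belongs to the job. Leave any pink or turquoise look-alike of the jar alone.

How it is judged:
By the outcome, as a careful person would: the job done as asked, in the order asked, and still so for the second after the job is handed in, with the robot touching nothing.
It also fails if it takes over 48 s, if anything falls off the work surface, if the arm or the gripper's body presses on something with over 40 N, if the wrist force passes 120 N, or if a joint passes its speed limit or range.

## Robot

A 6-joint arm with a two-finger parallel gripper is mounted at the origin on the work surface. World frame = base frame: x ahead of the robot, y to its left, z up, the work surface at z = 0. Lengths are in mm, angles in rad, forces in N, time in s.
With the tool pointing down it reaches from about 275 to 725 mm from the base axis. Payload 15.9 kg.
Tool frame: the origin (TCP) lies at the very end of the fingers, on their centre line; the grasp point (between the pads) lies 19 mm behind it (hold_point_z is the distance from the TCP to the grasp point, in mm); y points along the fingers, x is the direction in which the jaws open and shut, and the axes are right-handed (so a half turn about y gives the same grasp; the last joint's range is limited). The gripper opens to 85 mm and grips with 20 to 120 N. Pads are 22 mm wide; open, the fingers measure 114 mm over their backs; the gripper's body (76 mm by 85 mm) begins 54 mm behind the grasp point. The pads swing forward as they close: fully open they stand 13 mm farther back than shut.
Start: joints at [1.23, 0.213, -0.034, 1.323, 0, 1.571], TCP at [167.114, 471.231, 231.306] pointing down, gripper open.
Joint ranges: [-2.98, 2.98], [-0.74, 1.72], [-1.14, 1.35], [-2.1, 2.04], [-1.57, 1.44], [-3.14, 3.14]. Speed limits (rad/s): [1.89, 1.89, 2.39, 2.57, 3.14, 3.14].

## Interface

Orientations are given as a unit quaternion [x, y, z, w].
In Python, from rig import * gives the robot as it stands.
- The arm moves only by the tool carry_out, never from a script. Its argument "motion" is text: rows parted by semicolons, each of 7 numbers parted by spaces: the turn, a rotation vector about the world's x, y, z in degrees, then the shift along the world's x, y, z in cm, then the closure, from 0 (fully open) to 1 (shut). A call has 1 to 10 rows; each row is the pose to reach, as a shift and turn from the pose commanded when the call began; what a row does not reach only later rows make up. A row lasts 1/12 s, in which the tool goes at most 41.7 mm and 7.16 degrees, less where a joint would pass 70% of its speed; a pose out of reach is approached as far as the arm can. A call with a gripper value outside its range is refused whole. The fingers move at their own pace and stop on an object; "newtons" is the grip in N (left out, the last holds). Time passes only in rows, so rows that repeat a pose let the fingers close. It gives the time, the measured TCP pose, the force and the opening at its end, in the units of the state.
- read_state(): the state, without advancing time (a new reading comes with each control period).
- camera(name): name is "scene" or "side" or "wrist"; returns (picture, depth): 480x640x3 uint8, red, green, blue; 480x640 float32, mm along the optical axis (not along the pixel's ray), 0 where there is no reading.
- calibration(name): a dict with "vertical_fov" (degrees; the focal length in pixels is half the picture's height over the tangent of half this angle, whatever the lens; pixels are square), "cx", "cy" (the principal point, pixels), "dist" ([k1, k2, p1, p2, k3] as OpenCV has them; the pictures are not rectified), "rvec" (rotation vector, rad) and "tvec" (3), from world to camera coordinates, as OpenCV has them; the wrist camera has in their place "mount" (4x4, takes a point from camera to tool coordinates, whose origin is the TCP and whose axes are the tool frame's). Camera axes: x right, y down, z forward; pixel columns grow to the right and rows downward; lengths in mm; the calibration is good to about 2 mm. A picture is of the moment at which its call begins: read the wrist's pose just before it. calibration takes no time and is no camera call.
- finish_job(): hands the job in, once; it reports no verdict.
The state is a dict: "clock": time; "joint_pos": joint angles; "qd": joint speeds; "tau": joint torques, N m; "eef_pos": TCP position; "tool_rot": TCP orientation; "contact_force": force on the tool from outside, world axes, zero at the start; "wrist_torque": the same for the moment, N m; "width": opening from 0.0 (shut) to 1.0 (fully open).
Only numpy, scipy, OpenCV 4.12 (cv2) and the standard library are available. Lean on these libraries where they do the work, as an engineer would, in place of code of your own. Each camera call takes 0.05 s, during which the arm holds its last target. There are 200 camera calls.

## Working session

There is one attempt and no reset: what is moved stays moved. The work goes in short steps, Python scripts to look and compute and a tool call to move; the robot and the scene stay as the last step left them, time stands still between calls to the robot, and variables do not carry over. Pictures are saved under pics/ and viewed, about 8 in all and at most 12, crops included, and the job is handed in when it is done.

Besides the shell and the picture viewer there is one more tool, called by a JSON object that holds its "method" and its "body". carry_out: Moves the arm, as the interface text tells. Its arguments: {"type":"object","properties":{"motion":{"type":"string"},"newtons":{"type":"number"}},"required":["motion"]}

```bash
mkdir -p pics; ls; cat > h.py <<'E'
from rig import *
import numpy as np, cv2
def K(c):
    f=240/np.tan(np.radians(c["vertical_fov"])/2); return np.array([[f,0,c["cx"]],[0,f,c["cy"]],[0,0,1.]])
def world(name,depth,uv):
    c=calibration(name); uv=np.array(uv,float).reshape(-1,1,2)
    n=cv2.undistortPoints(uv,K(c),np.array(c["dist"],float)).reshape(-1,2)
    z=np.array([depth[int(round(v)),int(round(u))] for u,v in uv.reshape(-1,2)])
    p=np.c_[n*z[:,None],z]
    R=cv2.Rodrigues(np.array(c["rvec"],float))[0]
    return (p-np.array(c["tvec"],float).ravel())@R
def cloud(name,depth):
    v,u=np.mgrid[0:480,0:640]; uv=np.c_[u.ravel(),v.ravel()]
    return world(name,depth,uv).reshape(480,640,3)
def snap(name,fn):
    p,d=camera(name); cv2.imwrite(f"pics/{fn}.png",p[:,:,::-1]); np.savez(f"pics/{fn}.npz",p=p,d=d); return p,d
E
python3 - <<'E'
from h import *
s=read_state(); print(s)
for n in("scene","side"): snap(n,n+"0"); print(calibration(n))
print(calibration("wrist"))
E
```

```text
pics
{'clock': 0.0, 'joint_pos': array([ 1.23000741e+00,  2.13362904e-01, -3.50345484e-02,  1.32347983e+00,
        1.92666525e-05,  1.57081213e+00]), 'qd': array([ 0.00051845,  0.00033925, -0.00146457, -0.00059456, -0.00135102,
       -0.00067267]), 'tau': array([-5.65836581e-04, -6.86155057e+01,  4.87116051e+01,  1.74697529e-02,
        4.28302769e-06, -7.06831798e-06]), 'eef_pos': array([167.00253441, 470.94564152, 230.82252167]), 'tool_rot': array([ 0.57776261,  0.40765272, -0.40828488, -0.57733273]), 'contact_force': array([0.02499775, 0.88833832, 0.25345493]), 'wrist_torque': array([0.01319064, 0.00722593, 0.04171946]), 'width': 0.997911216173638}
{'vertical_fov': 51.31966708369715, 'cx': 325.7394260774252, 'cy': 232.65877766843994, 'dist': array([-0.13118204,  0.        ,  0.        ,  0.        ,  0.        ]), 'rvec': array([ 1.17736868,  2.15193462, -1.10121093]), 'tvec': array([ 275.83821783, -214.83244652, 1626.98877033])}
{'vertical_fov': 55.20272921420876, 'cx': 322.1499046668548, 'cy': 238.50376334110283, 'dist': array([-0.11544428,  0.        ,  0.        ,  0.        ,  0.        ]), 'rvec': array([ 2.33708808, -0.37730981,  0.15348585]), 'tvec': array([-491.18610445,  172.22923178, 1001.05824331])}
{'vertical_fov': 67.89208415064957, 'cx': 323.37011776491386, 'cy': 235.7302157867187, 'dist': array([-0.04609269,  0.        ,  0.        ,  0.        ,  0.        ]), 'mount': array([[ 9.99999718e-01,  5.00824781e-04,  5.59054381e-04,
         2.69787544e-01],
       [-3.95194397e-04, -2.81906642e-01,  9.59441759e-01,
        -1.43526078e+02],
       [ 6.38113352e-04, -9.59441710e-01, -2.81906364e-01,
         7.19114499e+01],
       [ 0.00000000e+00,  0.00000000e+00,  0.00000000e+00,
         1.00000000e+00]])}
```

View pics/scene0.png

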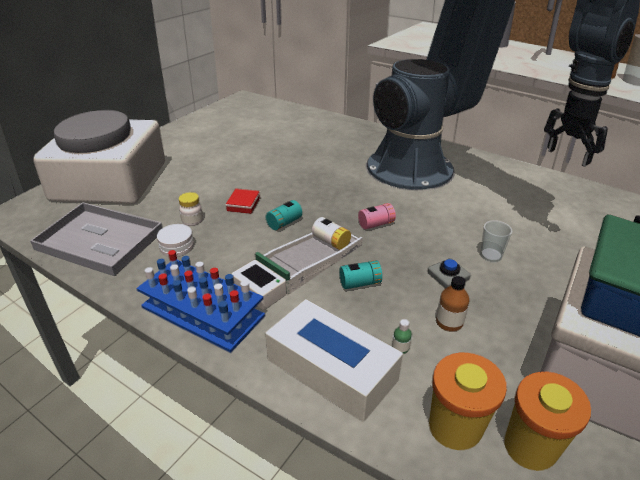

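View pics/side0.png

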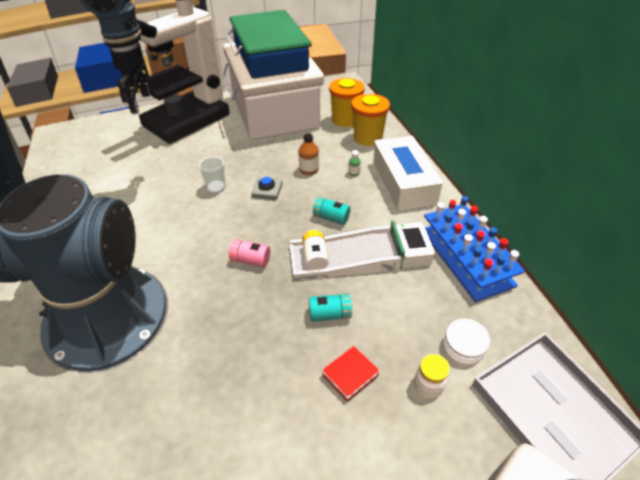

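Candidates in the side view: white/yellow jar in lane (314,248), which matches the description. The look-alikes are pink (250,252), turquoise (332,210) and (330,307), and the upright pot (432,372). I'll check with a crop and measure.

```bash
python3 - <<'E'
from h import *
S={n:np.load(f"pics/{n}0.npz") for n in("scene","side")}
a=cv2.resize(S["side"]["p"][190:300,220:450],None,fx=3,fy=3,interpolation=cv2.INTER_CUBIC)
b=cv2.resize(S["scene"]["p"][200:310,220:400],None,fx=3,fy=3,interpolation=cv2.INTER_CUBIC)
b=cv2.copyMakeBorder(b,0,0,0,a.shape[1]-b.shape[1],cv2.BORDER_CONSTANT)
cv2.imwrite("pics/crop0.png",np.vstack([a,b])[:,:,::-1][:660] if 0 else cv2.resize(np.vstack([a,b]),None,fx=.9,fy=.9)[:,:,::-1])
for n in S:
    p,d=S[n]["p"],S[n]["d"]; W=cloud(n,d); h=cv2.cvtColor(p,cv2.COLOR_RGB2HSV); H,s,v=[h[...,i].astype(int) for i in range(3)]
    box=np.zeros((480,640),bool)
    if n=="side": box[190:300,270:450]=1
    else: box[200:310,220:365]=1
    ok=box&(d>0)
    def rep(t,m):
        q=W[m]
        if len(q): print(n,t,len(q),np.median(q,0).round(1),np.percentile(q,3,axis=0).round(1),np.percentile(q,97,axis=0).round(1))
    rep("green",ok&(H>60)&(H<80)&(s>130)); rep("yellow",ok&(H>18)&(H<32)&(s>130))
    rep("counter",(d>0)&(abs(W[...,2])<15)&box)
    bl=(H>105)&(H<125)&(s>150)&(d>0)
    bb=np.zeros_like(box); 
    if n=="side": bb[170:200,250:285]=1
    else: bb[255:282,430:470]=1
    rep("button",bl&bb)
    # ramp mask: low-saturation bright, above counter
    m=ok&(W[...,2]>18)&(W[...,2]<70)&(s<60)
    k,l,st,c=cv2.connectedComponentsWithStats((ok&(W[...,2]>8)&(W[...,2]<90)&(s<110)).astype(np.uint8))
    i=1+np.argmax(st[1:,4]); q=W[l==i]; r=cv2.minAreaRect(q[:,:2].astype(np.float32)); print(n,"ramp",st[i],r,cv2.boxPoints(r).round(0).tolist())
E
```

```text
scene green 5 [729.6  10.8  49. ] [702.7 -40.8  46.7] [732.2  11.4  55.3]
scene yellow 283 [516.2  46.   46.4] [489.1  28.7  19.5] [534.7  52.4  64.9]
scene counter 8897 [567.4 -81.4  -0.8] [ 324.5 -292.4   -3.8] [740.5 152.4  12.8]
scene button 123 [460.1 307.4  39. ] [443.3 293.7  31.1] [469.9 320.6  42.2]
scene ramp [ 232  217  130   91 4510] ((635.541748046875, -14.474700927734375), (124.99246215820312, 380.8096923828125), 82.304931640625) [[438.0, -51.0], [816.0, -102.0], [833.0, 22.0], [455.0, 73.0]]
side yellow 112 [505.   38.8  63.1] [484.3  28.5  51.5] [527.4  51.3  67.6]
side counter 12396 [5.994e+02 1.930e+01 3.000e-01] [ 402.7 -163.1   -2.9] [824.2 251.9  12.9]
side button 60 [451.5 299.9  41.2] [439.6 289.8  36.9] [464.4 311.9  44.1]
side ramp [ 290  220  145   59 5664] ((620.7242431640625, -14.127761840820312), (127.07190704345703, 358.3455505371094), 81.73863220214844) [[434.0, -51.0], [789.0, -103.0], [807.0, 23.0], [453.0, 74.0]]
```

View pics/crop0.png

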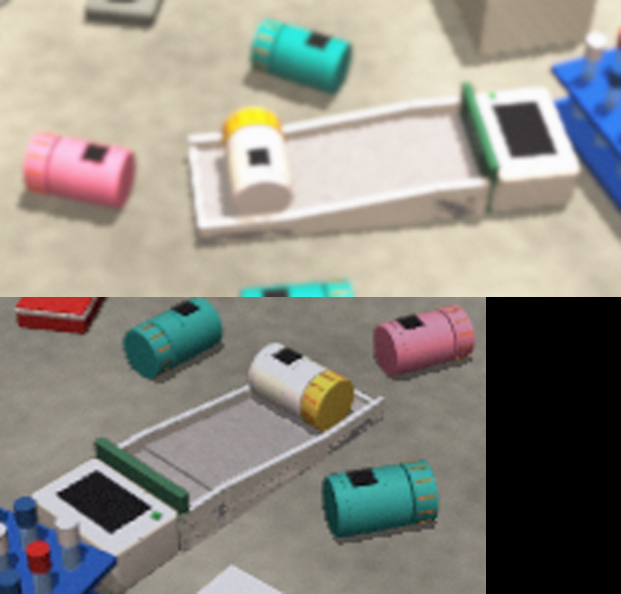

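The crop confirms it: the white jar with the yellow lid is on the landing, with nothing else in the lane. Next I'll work out the orientation needed for a wrist view.

```bash
python3 - <<'E'
from h import *
from scipy.spatial.transform import Rotation as R
s=read_state(); Rt=R.from_quat(s["tool_rot"]); print(Rt.as_matrix().round(3))
a=np.radians(-8); tx=np.array([-np.sin(a),np.cos(a),0])
for sg in(1,-1):
    x=sg*tx;y=np.array([0,0,-1.]);D=np.c_[x,y,np.cross(x,y)]
    print(sg,(R.from_matrix(D)*Rt.inv()).as_rotvec(degrees=True).round(2))
W=cloud("side",np.load("pics/side0.npz")["d"])
for n,uv in dict(pink=(250,252),pinkend=(268,256),t1=(332,210),t2=(330,307),pot=(434,366),amber=(309,150),box=(350,370)).items(): print(n,W[uv[1],uv[0]].round(0))
E
```

```text
[[ 0.334 -0.    -0.942]
 [ 0.942 -0.001  0.334]
 [-0.001 -1.    -0.   ]]
1 [ 5.000e-02 -1.000e-02  1.153e+01]
-1 [-2.0000e-02 -8.0000e-02 -1.6847e+02]
pink [353.  41.  48.]
pinkend [394.  40.  21.]
t1 [585. 123.  45.]
t2 [ 479. -167.   48.]
pot [ 610. -375.   76.]
amber [592. 343.  85.]
box [ 472. -308.   29.]
```

{"method": "carry_out", "body": {"motion": "0 0 4 2 -3 0 0;0 0 8 5 -7 0 0.2;0 0 11.5 8 -11 0 0.4;0 0 11.5 11 -14.5 0 0.5;0 0 11.5 14 -18 0 0.5;0 0 11.5 17 -21.5 0 0.5;0 0 11.5 20 -25 0 0.5;0 0 11.5 23 -28.5 0 0.5;0 0 11.5 26 -32 0 0.5;0 0 11.5 29 -35.5 0 0.5"}}

```text
clock: 0.93
eef_pos: [426.9, 150.4, 231.3]
tool_rot: [-0.534, -0.464, 0.464, 0.534]
contact_force: [0.6, 0.9, -0.2]
width: 0.496
```

{"method": "carry_out", "body": {"motion": "0 0 0 2.5 -3 0 0.5;0 0 0 5 -6.5 0 0.5;0 0 0 7.5 -9.5 0 0.5;0 0 0 8.5 -10.5 0 0.5;0 0 0 8.5 -10.5 0 0.5;0 0 0 8.5 -10.5 0 0.5"}}

```text
clock: 1.43
eef_pos: [511.1, 46.9, 230.8]
tool_rot: [-0.534, -0.463, 0.464, 0.534]
contact_force: [-0.5, 0.7, 0.0]
width: 0.498
```

```bash
cat >> h.py <<'E'
from scipy.spatial.transform import Rotation as Ro
def wcloud(s,depth):
    c=calibration("wrist"); v,u=np.mgrid[0:480,0:640]; uv=np.stack([u,v],-1).reshape(-1,1,2).astype(float)
    n=cv2.undistortPoints(uv,K(c),np.array(c["dist"],float)).reshape(-1,2); z=depth.reshape(-1,1)
    p=np.c_[n*z,z]; M=np.array(c["mount"]); p=p@M[:3,:3].T+M[:3,3]
    return (Ro.from_quat(s["tool_rot"]).apply(p)+s["eef_pos"]).reshape(480,640,3)
def wsnap(fn):
    s=read_state(); p,d=snap("wrist",fn); return s,p,d,wcloud(s,d)
E
python3 - <<'E'
from h import *
s,p,d,W=wsnap("w1"); np.save("pics/w1W.npy",W); print(s["clock"],s["eef_pos"].round(1),s["width"],s["contact_force"].round(1))
print(Ro.from_quat(s["tool_rot"]).as_matrix().round(3))
h=cv2.cvtColor(p,cv2.COLOR_RGB2HSV); H,S,v=[h[...,i].astype(int) for i in range(3)]
ok=d>0
for t,m in dict(green=(H>60)&(H<80)&(S>130),yellow=(H>18)&(H<32)&(S>130),blue=(H>105)&(H<125)&(S>150)).items():
    q=W[m&ok]
    if len(q): print(t,len(q),np.median(q,0).round(1),np.percentile(q,3,axis=0).round(1),np.percentile(q,97,axis=0).round(1))
E
```

```text
1.4333 [511.1  46.9 230.8] 0.49833177387237065 [-0.5  0.7  0. ]
[[ 0.141 -0.001 -0.99 ]
 [ 0.99   0.     0.141]
 [-0.    -1.     0.001]]
green 65 [697.5   9.9  43.6] [500.7 -29.3  32.2] [728.6  48.  307.1]
yellow 1239 [503.5  41.2  63.5] [481.6  29.4   6. ] [827.6 422.7  67.3]
blue 2226 [467.  291.3  42.4] [ 439.6 -219.5    5.8] [831.9 317.9 317.6]
```

View pics/w1.png

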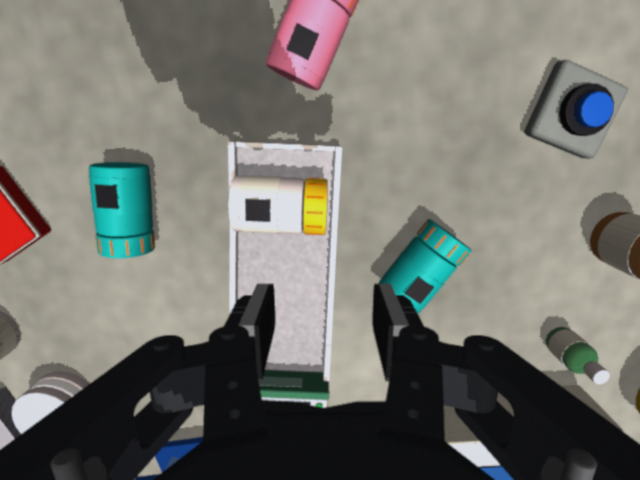

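Wrist view: jar at (280,205) on the landing, foot corners at (229,141) and (341,147), green stop near (295,380), blue button at (597,108), pink jar end at (310,85). I'll fit the ramp, jar and button from this cloud.

```bash
python3 - <<'E'
from h import *
W=np.load("pics/w1W.npy"); z=np.load("pics/w1.npz"); p,d=z["p"],z["d"]
print("counter z",np.median(W[150:200,400:500,2]))
L=[];Rr=[]
for v in range(155,285,3):
    row=W[v]; m=(row[:,2]>9)&(d[v]>0)
    u=280
    while m[u+1]: u+=1
    if u<360: Rr.append(row[u])
    u=280
    while m[u-1]: u-=1
    if u>215: L.append(row[u])
L=np.array(L);Rr=np.array(Rr)
def fit(P):
    vx,vy,x0,y0=cv2.fitLine(P[:,:2].astype(np.float32),cv2.DIST_HUBER,0,.01,.01).ravel()
    if vx<0:vx,vy=-vx,-vy
    return np.degrees(np.arctan2(vy,vx)), y0+vy/vx*(560-x0), P[:,2].min().round(1)
print(len(L),len(Rr),"L",fit(L),"R",fit(Rr))
for u in(245,260,280,300,320):
    c=W[135:175,u]; print(u,[(x.round(0).tolist()) for x in c[::4]])
# jar
h=cv2.cvtColor(p,cv2.COLOR_RGB2HSV)
J=W[175:236,228:330].reshape(-1,3); J=J[(J[:,2]>58)&(J[:,2]<75)]
r=cv2.minAreaRect(J[:,:2].astype(np.float32)); print("jar",len(J),J.mean(0),r,np.percentile(J[:,2],98))
# stop
for uv in((270,382),(295,385),(325,388),(300,378),(300,374),(300,368),(300,360),(300,394)): print("stop",uv,W[uv[1],uv[0]].round(1),p[uv[1],uv[0]])
H=h[...,0].astype(int);S=h[...,1]
m=np.zeros(H.shape,bool);m[80:140,560:625]=1
B=W[m&(H>105)&(H<118)&(S>170)&(W[...,2]>38)]; print("btn",len(B),cv2.minAreaRect(B[:,:2].astype(np.float32)),np.median(B,0))
pk=W[0:95,260:360].reshape(-1,3); pk=pk[pk[:,2]>15]; print("pink xmax",np.percentile(pk,99,axis=0),np.percentile(pk,1,axis=0))
E
```

```text
counter z 0.9960072611362278
44 44 L (np.float32(-17.143114), np.float32(-57.96032), np.float64(11.5)) R (np.float32(-10.783812), np.float32(52.772144), np.float64(12.4))
245 [[432.0, -22.0, 1.0], [436.0, -23.0, -0.0], [440.0, -20.0, 17.0], [443.0, -20.0, 17.0], [447.0, -22.0, 13.0], [451.0, -23.0, 13.0], [455.0, -23.0, 14.0], [459.0, -24.0, 12.0], [463.0, -25.0, 13.0], [467.0, -26.0, 13.0]]
260 [[434.0, -7.0, 0.0], [438.0, -7.0, 0.0], [442.0, -5.0, 17.0], [446.0, -6.0, 18.0], [449.0, -7.0, 12.0], [453.0, -8.0, 13.0], [457.0, -9.0, 13.0], [461.0, -10.0, 12.0], [465.0, -10.0, 13.0], [469.0, -11.0, 12.0]]
280 [[437.0, 14.0, 1.0], [441.0, 13.0, 2.0], [445.0, 12.0, 2.0], [448.0, 14.0, 18.0], [452.0, 12.0, 14.0], [456.0, 12.0, 13.0], [460.0, 11.0, 13.0], [464.0, 10.0, 13.0], [468.0, 10.0, 12.0], [472.0, 9.0, 14.0]]
300 [[440.0, 34.0, 0.0], [444.0, 33.0, 2.0], [448.0, 32.0, 2.0], [451.0, 33.0, 17.0], [455.0, 32.0, 13.0], [459.0, 31.0, 13.0], [463.0, 31.0, 12.0], [467.0, 30.0, 12.0], [471.0, 30.0, 13.0], [475.0, 29.0, 13.0]]
320 [[443.0, 54.0, 1.0], [447.0, 53.0, 1.0], [451.0, 53.0, 2.0], [
[... 237 characters left out ...]
(88.22372436523438, 41.42596435546875), 79.4443359375) 67.73040726097722
stop (270, 382) [690.7 -36.9  49.4] [53 63 59]
stop (295, 385) [694.9  -9.6  53.6] [59 70 65]
stop (325, 388) [702.6  22.   54.5] [20 39 29]
stop (300, 378) [696.2  -5.1  41.2] [45 57 51]
stop (300, 374) [696.3  -5.6  34.1] [21 39 30]
stop (300, 368) [693.2  -5.5  27.4] [117 114 115]
stop (300, 360) [682.6  -3.8  27.5] [191 185 187]
stop (300, 394) [700.   -4.4  62.4] [ 73 137 101]
btn 980 ((439.4457092285156, 190.76199340820312), (265.0732727050781, 30.625804901123047), 83.70562744140625) [452.26627549 304.36653233  42.86081576]
pink xmax [400.49007827  95.81190065  56.57544849] [335.68947411  20.94454211  25.6594576 ]
```

Ramp fit: yaw about -10.8°, origin about (574,-5.3). The stop face and foot lip agree to 2 mm, and the lip top is at 17 mm. The jar is at ramp x -75, y -1.5, top 67 mm, as it should be. I'll descend just downhill of it.

{"method": "carry_out", "body": {"motion": "0 0 -1.5 -3 -1.5 -1 0.6;0 0 -2.7 -6.5 -2.9 -3 0.6;0 0 -2.7 -6.5 -2.9 -7 0.6;0 0 -2.7 -6.5 -2.9 -11 0.6;0 0 -2.7 -6.5 -2.9 -14.5 0.6;0 0 -2.7 -6.5 -2.9 -16 0.6;0 0 -2.7 -6.5 -2.9 -16 0.6;0 0 -2.7 -6.5 -2.9 -16 0.6"}}

```text
clock: 2.15
eef_pos: [445.3, 19.3, 71.6]
tool_rot: [-0.544, -0.451, 0.452, 0.544]
contact_force: [-0.2, -0.1, 0.6]
width: 0.403
```

```bash
python3 - <<'E'
from h import *
s,p,d,W=wsnap("w2"); np.save("pics/w2W.npy",W); print(s["eef_pos"].round(1),s["width"])
x,y=Ro.from_quat(s["tool_rot"]).as_matrix()[:2,0]; print("yaw",np.degrees(np.arctan2(-x,y)))
_,_=snap("side","side1")
cv2.imwrite("pics/w2v.png",np.hstack([p[:,:,::-1],cv2.resize(cv2.imread("pics/side1.png")[170:330,240:400],(480,480))])[:, :])
im=cv2.imread("pics/w2v.png"); cv2.imwrite("pics/w2v.png",cv2.resize(im,(800,int(480*800/1120))))
E
```

```text
[445.3  19.3  71.6] 0.40271629338127013
yaw -10.641059152214758
```

View pics/w2v.png

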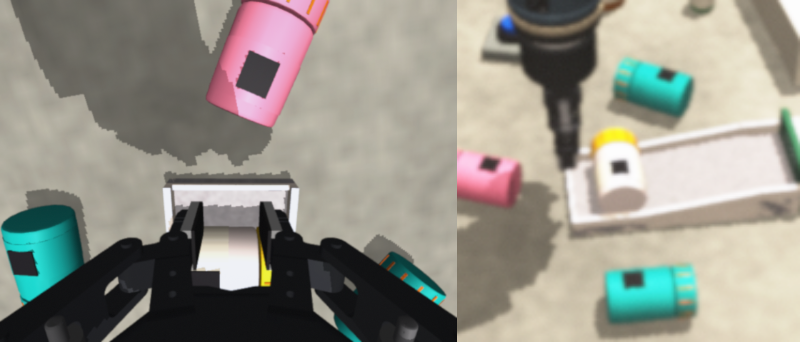

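The fingers are centred over the lip end and clear of the jar and the pink look-alike. Lowering now.

{"method": "carry_out", "body": {"motion": "0 0 0 0 0 -2 0.6;0 0 0 0 0 -3.5 0.6;0 0 0 0 0 -4.6 0.6;0 0 0 0 0 -4.6 0.6;0 0 0 0 0 -4.6 0.6"}}

```text
clock: 2.67
eef_pos: [446.7, 18.6, 26.4]
tool_rot: [0.545, 0.451, -0.451, -0.544]
contact_force: [0.6, -0.4, 0.1]
width: 0.4
```

{"method": "carry_out", "body": {"motion": "0 0 0 0.2 -0.04 0 0.6;0 0 0 0.4 -0.08 0 0.6;0 0 0 0.6 -0.12 0 0.6;0 0 0 0.8 -0.15 0 0.6;0 0 0 1.0 -0.19 0 0.6;0 0 0 1.15 -0.22 0 0.6;0 0 0 1.3 -0.25 0 0.6;0 0 0 1.45 -0.28 0 0.6;0 0 0 1.6 -0.31 0 0.6;0 0 0 1.6 -0.31 0 0.6"}}

```text
clock: 3.5
eef_pos: [462.4, 15.3, 25.3]
tool_rot: [0.545, 0.451, -0.451, -0.545]
contact_force: [-0.4, 0.8, -0.7]
width: 0.396
```

```bash
python3 - <<'E'
from h import *
s,p,d,W=wsnap("w3"); print(s["eef_pos"].round(1),s["contact_force"])
snap("side","side2")
im=np.hstack([p[:,:,::-1],cv2.resize(cv2.imread("pics/side2.png")[170:330,240:400],(480,480))])
cv2.imwrite("pics/w3v.png",cv2.resize(im,(800,int(480*800/1120))))
E
```

```text
[462.4  15.3  25.3] [-0.35854735  0.84549012 -0.68028502]
```

View pics/w3v.png

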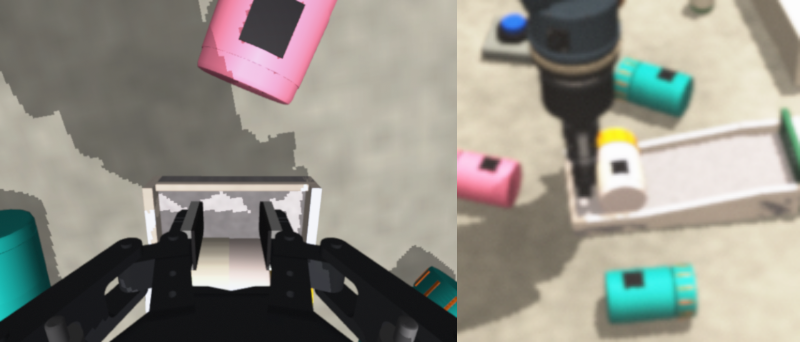

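{"method": "carry_out", "body": {"motion": "0 0 0 0.1 -0.02 0 0.6;0 0 0 0.25 -0.05 0 0.6;0 0 0 0.45 -0.08 0 0.6;0 0 0 0.7 -0.13 0 0.6;0 0 0 0.95 -0.18 0 0.6;0 0 0 1.2 -0.23 0 0.6;0 0 0 1.45 -0.28 0 0.6;0 0 0 1.7 -0.32 0 0.6;0 0 0 1.95 -0.37 0 0.6;0 0 0 2.2 -0.42 0.05 0.6"}}

```text
clock: 4.43
eef_pos: [484.3, 11.0, 25.7]
tool_rot: [-0.545, -0.451, 0.451, 0.545]
contact_force: [0.8, -0.2, 0.1]
width: 0.4
```

{"method": "carry_out", "body": {"motion": "0 0 0 0.25 -0.05 0 0.6;0 0 0 0.5 -0.1 0.05 0.6;0 0 0 0.75 -0.14 0.1 0.6;0 0 0 1.0 -0.19 0.13 0.6;0 0 0 1.25 -0.24 0.17 0.6;0 0 0 1.5 -0.29 0.2 0.6;0 0 0 1.75 -0.33 0.25 0.6;0 0 0 2.0 -0.38 0.28 0.6;0 0 0 2.25 -0.43 0.32 0.6;0 0 0 2.5 -0.48 0.35 0.6"}}

```text
clock: 5.27
eef_pos: [509.4, 6.3, 29.4]
tool_rot: [0.545, 0.451, -0.451, -0.545]
contact_force: [-1.7, 0.7, 1.5]
width: 0.397
```

```bash
python3 - <<'E'
from h import *
s=read_state(); p,d=snap("side","side3"); q,e=snap("scene","scene3"); print(s["eef_pos"].round(1),s["contact_force"])
W=cloud("side",d); h=cv2.cvtColor(p,cv2.COLOR_RGB2HSV)
im=np.hstack([cv2.resize(p[170:330,240:440],(500,400))[:,:,::-1],cv2.resize(q[190:310,220:370],(300,240))[:,:,::-1] if 0 else cv2.resize(q[190:310,230:350],(300,400))[:,:,::-1]])
cv2.imwrite("pics/v4.png",im)
E
```

```text
[509.4   6.3  29.4] [-1.70713304  0.67414327  1.48790257]
```

View pics/v4.png

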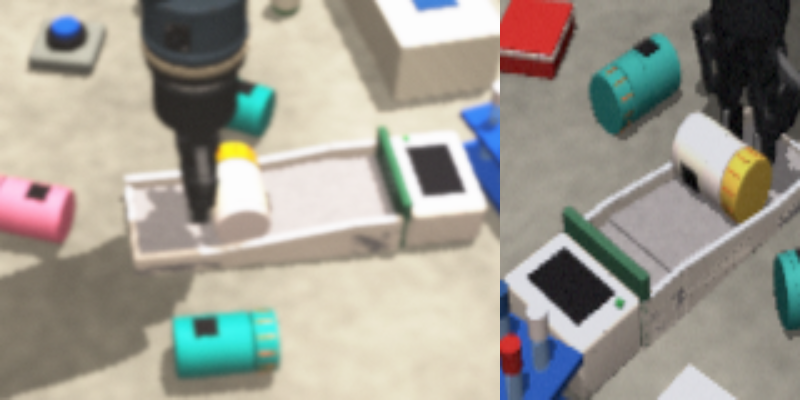

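The jar has rolled onto the incline with both fingertips behind it: in v4 it sits at (240,195), and its axis is square to the lane. I'll keep pushing.

{"method": "carry_out", "body": {"motion": "0 0 0 0.25 -0.05 0.03 0.6;0 0 0 0.5 -0.1 0.07 0.6;0 0 0 0.75 -0.14 0.1 0.6;0 0 0 1.0 -0.19 0.14 0.6;0 0 0 1.25 -0.24 0.17 0.6;0 0 0 1.5 -0.29 0.21 0.6;0 0 0 1.75 -0.33 0.25 0.6;0 0 0 2.0 -0.38 0.28 0.6;0 0 0 2.25 -0.43 0.32 0.6;0 0 0 2.5 -0.48 0.35 0.6"}}

```text
clock: 6.2
eef_pos: [534.4, 1.5, 32.8]
tool_rot: [0.545, 0.451, -0.451, -0.545]
contact_force: [-1.3, 0.7, 1.0]
width: 0.397
```

{"method": "carry_out", "body": {"motion": "0 0 0 0.25 -0.05 0.03 0.6;0 0 0 0.5 -0.1 0.07 0.6;0 0 0 0.75 -0.14 0.1 0.6;0 0 0 1.0 -0.19 0.14 0.6;0 0 0 1.25 -0.24 0.17 0.6;0 0 0 1.5 -0.29 0.21 0.6;0 0 0 1.75 -0.33 0.25 0.6;0 0 0 2.0 -0.38 0.28 0.6;0 0 0 2.25 -0.43 0.32 0.6;0 0 0 2.5 -0.48 0.35 0.6"}}

```text
clock: 7.03
eef_pos: [559.3, -3.3, 36.3]
tool_rot: [-0.545, -0.451, 0.451, 0.545]
contact_force: [-2.8, 0.9, 1.1]
width: 0.398
```

{"method": "carry_out", "body": {"motion": "0 0 0 0.25 -0.05 0.03 0.6;0 0 0 0.5 -0.1 0.07 0.6;0 0 0 0.75 -0.14 0.1 0.6;0 0 0 1.0 -0.19 0.14 0.6;0 0 0 1.25 -0.24 0.17 0.6;0 0 0 1.5 -0.29 0.21 0.6;0 0 0 1.75 -0.33 0.25 0.6;0 0 0 2.0 -0.38 0.28 0.6;0 0 0 2.25 -0.43 0.32 0.6;0 0 0 2.5 -0.48 0.35 0.6"}}

```text
clock: 7.87
eef_pos: [584.3, -8.1, 39.9]
tool_rot: [-0.545, -0.451, 0.451, 0.545]
contact_force: [-1.1, 1.2, 1.5]
width: 0.396
```

```bash
python3 - <<'E'
from h import *
s=read_state(); p,d=snap("side","side5"); q,e=snap("scene","scene5"); P=s["eef_pos"]-[574,-5.3,0]; print(s["eef_pos"].round(1),s["contact_force"],P[0]*.982-P[1]*.187,P[0]*.187+P[1]*.982)
im=np.hstack([cv2.resize(p[170:330,240:440],(500,400))[:,:,::-1],cv2.resize(q[190:310,230:350],(300,400))[:,:,::-1]])
cv2.imwrite("pics/v5.png",im)
E
```

```text
[584.3  -8.1  39.9] [-1.14020547  1.15380352  1.49481798] 10.665332661385625 -0.8461217204471867
```

View pics/v5.png

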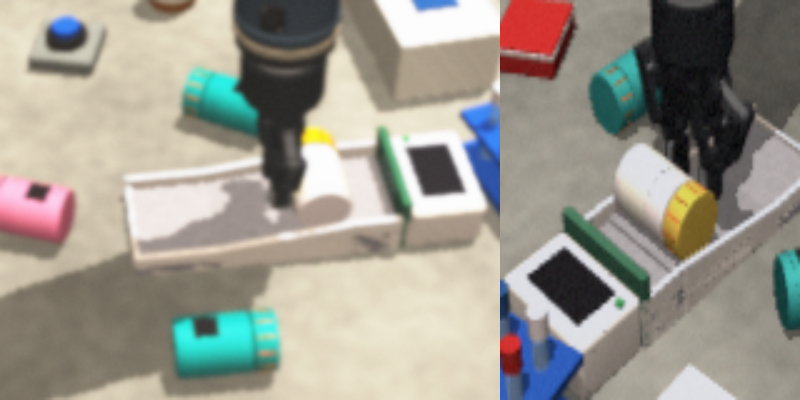

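{"method": "carry_out", "body": {"motion": "0 0 0 0.25 -0.05 0.03 0.6;0 0 0 0.5 -0.1 0.07 0.6;0 0 0 0.75 -0.14 0.1 0.6;0 0 0 1.0 -0.19 0.14 0.6;0 0 0 1.25 -0.24 0.17 0.6;0 0 0 1.5 -0.29 0.21 0.6;0 0 0 1.75 -0.33 0.25 0.6;0 0 0 2.0 -0.38 0.28 0.6;0 0 0 2.25 -0.43 0.32 0.6;0 0 0 2.4 -0.46 0.34 0.6"}}

```text
clock: 8.8
eef_pos: [608.5, -12.7, 43.3]
tool_rot: [0.545, 0.451, -0.451, -0.545]
contact_force: [-2.4, 0.8, 2.3]
width: 0.398
```

{"method": "carry_out", "body": {"motion": "0 0 0 0.12 -0.02 0.02 0.6;0 0 0 0.24 -0.05 0.04 0.6;0 0 0 0.36 -0.07 0.06 0.6;0 0 0 0.48 -0.09 0.08 0.6;0 0 0 0.6 -0.11 0.1 0.6;0 0 0 0.72 -0.14 0.1 0.6;0 0 0 0.84 -0.16 0.1 0.6;0 0 0 0.96 -0.18 0.1 0.6;0 0 0 1.08 -0.2 0.1 0.6;0 0 0 1.2 -0.23 0.1 0.6"}}

```text
clock: 9.63
eef_pos: [620.3, -15.0, 44.2]
tool_rot: [0.545, 0.451, -0.451, -0.545]
contact_force: [0.1, 0.7, -0.7]
width: 0.403
```

```bash
python3 - <<'E'
from h import *
s=read_state(); p,d=snap("side","side6"); q,e=snap("scene","scene6"); P=s["eef_pos"]-[574,-5.3,0]; print(s["eef_pos"].round(1),s["contact_force"],P[0]*.982-P[1]*.187,P[0]*.187+P[1]*.982)
im=np.hstack([cv2.resize(p[170:330,240:440],(500,400))[:,:,::-1],cv2.resize(q[190:310,230:350],(300,400))[:,:,::-1]])
cv2.imwrite("pics/v6.png",im)
E
```

```text
[620.3 -15.   44.2] [ 0.14009478  0.70064288 -0.66753305] 47.23999166467211 -0.8901829848867262
```

View pics/v6.png

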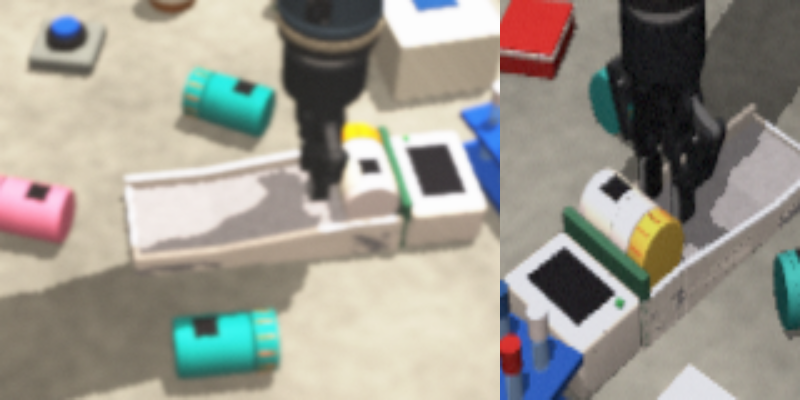

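Contact was lost as the jar dropped past the crest. In v6 it lies at (370,180) against the green stop. I'll back off, rise, shut the fingers and head for the button.

{"method": "carry_out", "body": {"motion": "0 0 0 -0.6 0.11 0 0.6;0 0 0 -1.5 0.3 0 0.6;0 0 0 -1.5 0.3 3 0.6;0 0 0 -1.5 0.3 7 0.6;0 0 0 -1.5 0.3 11 0.8;0 0 0 -1.5 0.3 14 1;0 0 0 -4 3 15.5 1;0 0 0 -6 6 15.5 1;0 0 0 -8 9 15.5 1;0 0 0 -9.5 12 15.5 1"}}

```text
clock: 10.57
eef_pos: [523.2, 105.9, 199.6]
tool_rot: [0.545, 0.451, -0.451, -0.545]
contact_force: [0.9, -0.2, 0.0]
width: 0.005
```

{"method": "carry_out", "body": {"motion": "0 0 0 -1 3.5 0 1;0 0 0 -2 7 0 1;0 0 0 -4 9 0 1;0 0 0 -5 9 0 1;0 0 0 -5 9 0 1;0 0 0 -5 9 0 1"}}

```text
clock: 11.07
eef_pos: [474.8, 194.8, 199.4]
tool_rot: [0.545, 0.451, -0.451, -0.544]
contact_force: [0.6, 0.0, -0.3]
width: 0.004
```

```bash
python3 - <<'E'
from h import *
s,p,d,W=wsnap("w7"); print(s["clock"],s["eef_pos"].round(1),s["width"],s["contact_force"].round(1))
h=cv2.cvtColor(p,cv2.COLOR_RGB2HSV);H,S=h[...,0].astype(int),h[...,1]
near=np.hypot(W[...,0]-455,W[...,1]-303)<60
m=near&(H>100)&(H<125)&(S>150)&(d>0); B=W[m]; T=B[B[:,2]>40]
print(len(B),len(T)); 
for q in(B,T):
    if len(q): r=cv2.minEnclosingCircle(q[:,:2].astype(np.float32)); print(r,np.median(q,0),q[:,2].max())
C=W[near&(W[...,2]>14)&(W[...,2]<24)]; print("pad",cv2.minAreaRect(C[:,:2].astype(np.float32)))
# jar in seat frame
Q=W-[574,-5.3,0]; x=Q[...,0]*.982-Q[...,1]*.187; y=Q[...,0]*.187+Q[...,1]*.982
j=(x>60)&(x<118)&(abs(y)<48)&(W[...,2]>66)&(W[...,2]<95)
print("jar",j.sum(),x[j].mean() if j.any() else 0,y[j].min() if j.any() else 0,y[j].max() if j.any() else 0,W[j][:,2].max() if j.any() else 0)
E
```

```text
11.0667 [474.8 194.8 199.4] 0.0037564011434861105 [ 0.6  0.  -0.3]
1184 1099
((453.8968811035156, 308.2328796386719), 18.06513023376465) [451.73746908 305.72866942  42.71307914] 45.453188495459784
((452.5673828125, 306.6167907714844), 16.066509246826172) [452.27726187 306.1637742   42.80228473] 45.453188495459784
pad ((451.982421875, 306.3788146972656), (74.66902160644531, 75.19325256347656), 62.763458251953125)
jar 0 0 0 0 0
```

View pics/w7.png

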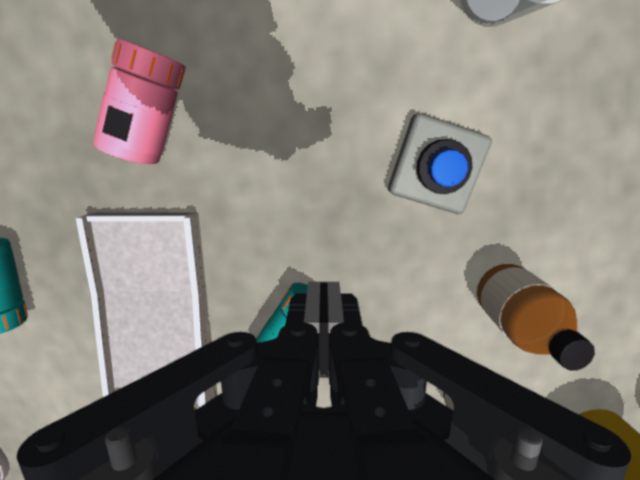

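The button at (448,168) measures (452.3, 306.4), top 42 mm. It sits at the middle of the 75 mm pad (452.0, 306.4). Moving over it.

{"method": "carry_out", "body": {"motion": "0 0 0 -1 3.5 0 1;0 0 0 -2 7 0 1;0 0 0 -2.2 10 -2 1;0 0 0 -2.25 11.15 -6 1;0 0 0 -2.25 11.15 -10 1;0 0 0 -2.25 11.15 -13 1;0 0 0 -2.25 11.15 -14.5 1;0 0 0 -2.25 11.15 -14.5 1;0 0 0 -2.25 11.15 -14.5 1"}}

```text
clock: 11.87
eef_pos: [453.0, 305.6, 54.0]
tool_rot: [-0.545, -0.45, 0.451, 0.545]
contact_force: [0.2, 0.4, 1.5]
width: -0.004
```

```bash
python3 - <<'E'
from h import *
s=read_state(); print(s["eef_pos"].round(1),s["contact_force"].round(1))
for n in("side","scene"):
    p,d=snap(n,n+"8"); W=cloud(n,d); Q=W-[574,-5.3,0]; x=Q[...,0]*.982-Q[...,1]*.187; y=Q[...,0]*.187+Q[...,1]*.982
    j=(x>40)&(x<118)&(abs(y)<50)&(W[...,2]>74)&(W[...,2]<95)&(d>0)
    print(n,j.sum(),x[j].mean(),np.percentile(y[j],[1,99]),W[j][:,2].max())
E
```

```text
[453.  305.6  54. ] [0.2 0.4 1.5]
side 378 91.82788779118552 [-46.38754049  41.34486913] 84.75718382069432
scene 343 98.10749828917419 [-45.77353363  42.35703924] 82.77930798948141
```

The jar is seated: the two cameras average ramp x about 95, with its top at about 81–84 mm (81 expected). Pressing now.

{"method": "carry_out", "body": {"motion": "0 0 0 0 0 -0.5 1;0 0 0 0 0 -1 1;0 0 0 0 0 -1.2 1;0 0 0 0 0 -1.35 1;0 0 0 0 0 -1.5 1;0 0 0 0 0 -1.6 1;0 0 0 0 0 -1.7 1;0 0 0 0 0 -1.75 1;0 0 0 0 0 -1.75 1;0 0 0 0 0 -1.75 1"}}

```text
clock: 12.8
eef_pos: [452.7, 306.6, 36.8]
tool_rot: [0.545, 0.451, -0.451, -0.544]
contact_force: [0.5, -1.0, 4.7]
width: 0.002
```

{"method": "carry_out", "body": {"motion": "0 0 0 0 0 -0.05 1;0 0 0 0 0 -0.1 1;0 0 0 0 0 -0.15 1;0 0 0 0 0 -0.15 1;0 0 0 0 0 -0.15 1"}}

```text
clock: 13.22
eef_pos: [452.8, 306.6, 35.8]
tool_rot: [0.545, 0.451, -0.451, -0.545]
contact_force: [-3.5, -3.5, 14.6]
width: -0.002
```

The force rose to 14.6 N against a 5 N spring at z 35.8, so the button has bottomed. Releasing and retreating.

{"method": "carry_out", "body": {"motion": "0 0 0 0 0 0.3 1;0 0 0 0 0 0.8 1;0 0 0 0 0 1.5 1;0 0 0 0 0 4 1;0 0 0 0 0 8 1;0 0 0 0 0 12 1;0 0 0 0 0 15 1;0 0 0 0 -3 16 1;0 0 0 0 -6 16 1;0 0 0 0 -6 16 1"}}

```text
clock: 14.05
eef_pos: [452.6, 243.4, 196.6]
tool_rot: [0.545, 0.451, -0.45, -0.545]
contact_force: [-1.3, -0.4, 0.2]
width: -0.0
```

```bash
python3 - <<'E'
from h import *
s,p,d,W=wsnap("w9"); print(s["clock"],s["eef_pos"].round(1),s["contact_force"].round(1))
h=cv2.cvtColor(p,cv2.COLOR_RGB2HSV);m=(np.hypot(W[...,0]-452,W[...,1]-306)<14)&(h[...,0]>100)&(h[...,0]<125)&(h[...,1]>150); print("btn z",np.median(W[m],0))
p,d=snap("side","side9"); q,e=snap("scene","scene9")
cv2.imwrite("pics/v9.png",np.hstack([cv2.resize(p[130:400,180:480],(444,400)),cv2.resize(q[160:340,160:330],(356,400))])[:,:,::-1])
a=np.load("pics/side0.npz")["p"].astype(int); D=abs(a-p.astype(int)).max(2)>60; print("bystander diff slidebox/pot/dishes",D[330:400,310:500].sum(),"amber/oil",D[130:185,290:370].sum(),"turq",D[195:225,310:352].sum(),D[290:322,305:355].sum(),"pink",D[238:268,226:272].sum(), "beaker",D[150:195,195:230].sum())
E
```

```text
14.05 [452.6 243.4 196.6] [-1.3 -0.4  0.2]
btn z [451.59975697 305.98500681  42.80649696]
bystander diff slidebox/pot/dishes 0 amber/oil 0 turq 0 0 pink 58 beaker 0
```

View pics/v9.png

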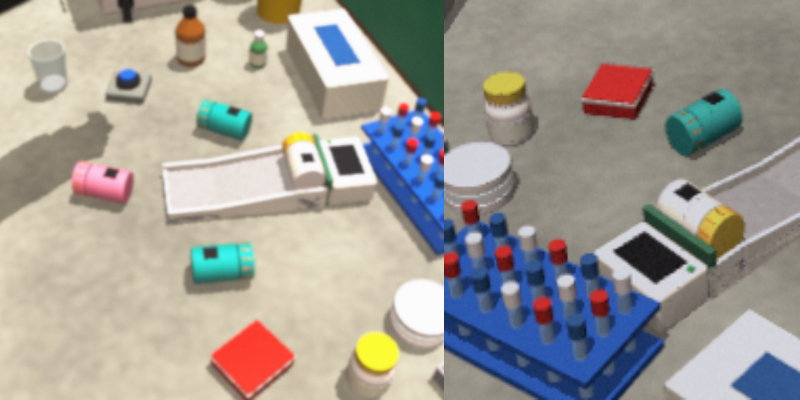

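The jar lies in the seat against the green stop at (305,160), and the button is back up (z 42.8, as before the press). The other objects show no change except a small pixel difference at the pink jar, probably the arm's shadow beside it. Handing in.

```bash
python3 -c "
from rig import *
print(finish_job())"
```

```text
the job is handed in; nothing more can be done
None
```

The jar is in its seat against the green stop, and I pressed the blue button fully down and let it come back up. I handed the job in at about 14 s of the 48 s allowed.

- **Push:** I rolled the jar up the ramp with two half-open fingertips at about 30 mm/s, slowing to 14 mm/s at the crest. It stayed against the fingers at each check on the incline until it dropped into the seat.
- **Seat check:** the two cameras put the jar at ramp x 92 and 98 mm (93.5 expected), with its top at 83–85 mm (81 expected). These readings are noisy, but the pictures clearly show it seated.
- **Button:** the force reached 14.6 N against the 5 N spring at z 35.8, so it was fully down. Afterwards its top read 42.8 mm, the same as before the press.
- **Other objects:** the bystanders and turquoise look-alikes I compared showed no change in the side view. The pink jar's patch differed by 58 pixels. I put that down to the arm's shadow and did not check it further; the arm never went near it at its height.

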